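# Load the rear roll of tape from a storage arm into the bench dispenser

## Robot

A 7-joint arm with a two-finger parallel gripper is mounted at the origin on a cart in front of the work surface, level with it; the furniture and walls round the work are solid. World frame = base frame: x ahead of the robot, y to its left, z up, the work surface at z = 0. Lengths are in m, angles in rad, forces in N, time in s.
With the tool pointing down it reaches from about 0.4 to 0.85 m from the base axis. Payload 4.5 kg.
Tool frame: the origin (TCP) lies on the centre line of the jaws, within the pads' length; the fingertips stand 8 mm ahead of it and the grasp point (between the pads) lies 11 mm behind it; z points along the fingers, y is the line along which they close (so a half turn about z gives the same grasp; the last joint's range is limited). The gripper opens to 85 mm and grips with 20 to 120 N. Pads are 22 mm wide; open, the fingers measure 114 mm over their backs; the gripper's body (76 mm by 85 mm) begins 54 mm behind the grasp point. The pads swing forward as they close: fully open they stand 13 mm farther back than shut.
Start: joints at [1.165, 0.689, -0.195, 1.565, 0.157, 0.902, -0.215], TCP at [0.266, -0.566, 0.239] pointing down, gripper open.
Joint ranges: [-3.01, 3.01], [-0.46, 2.08], [-1.47, 1.51], [0.13, 2.56], [-1, 4.14], [0.04, 2.09], [-2.66, 2.66]. Speed limits (rad/s): [2.57, 2.57, 3.14, 3.14, 3.14, 3.14, 3.14].

## Interface

Orientations are given as a unit quaternion [w, x, y, z].
In Python, from rig import readout, viewer, ticket, find_in, landmark_of gives the robot as it stands.
- The arm moves only by the shell command python3 -m creep 'ROWS' [FORCE]. ROWS is a JSON list of rows, 1 to 10 of them, each an object with the fields dx, dy, dz (the shift in normalised numbers (1 is 1 m)), turn (a turn about the tool's z in a scale on which 1.0 is 2 rad), aperture (the finger opening in m); a field left out counts as zero (the opening has to be given); each row shifts and turns the commanded pose from where the row before left it, along the tool's axes as they then stand; what a row does not reach is not made up. A row lasts 1/12 s, in which the tool goes at most 0.0417 m and 0.125 rad, less where a joint would pass 70% of its speed; a pose out of reach is approached as far as the arm can. The fingers move at their own pace and stop on an object; FORCE is the grip in N (left out, the last holds). Time passes only in rows, so rows that do not move let the fingers close. It prints the time, the measured TCP pose, the force, the opening and the grip force at its end. A shift or turn number past 1, either way, is cut back to 1. Input that does not fit is refused with a message, and nothing moves.
- readout.get_state(): the state, without advancing time (a new reading comes with each control period).
- viewer.grab_frame(name): name is "scene" or "top" or "wrist"; returns (picture, depth): 480x640x3 uint8, blue, green, red; 480x640 float32, m along the optical axis (not along the pixel's ray), 0 where there is no reading.
- viewer.camera_info(name): a dict with "vertical_fov" (degrees; the focal length in pixels is half the picture's height over the tangent of half this angle, whatever the lens; pixels are square), "cx", "cy" (the principal point, pixels), "T" (4x4, takes a point from camera to world coordinates); the wrist camera has in their place "mount" (4x4, takes a point from camera to tool coordinates, whose origin is the TCP and whose axes are the flange's). Camera axes: x right, y up, looking along -z (the intrinsics and any distortion apply to the point x, -y, -z); pixel columns grow to the right and rows downward; lengths in m; the calibration is good to about 2 mm. A picture is of the moment at which its call begins: read the wrist's pose just before it. camera_info takes no time and is no camera call.
- ticket.close_job(): hands the job in; it is judged then, once.
Trained networks look in the newest picture that a camera, given by its name, has taken for a name from the list of things; names that differ only in an ending like _2 or _b are one class to them, and where a whole thing is asked for, a point or a joint stands for the part that bears it (a point fixed in the world has none). Each returns a list of dicts, best first, with "confidence" (0 to 1); they miss things now and then, are a little off and sometimes report something else, mostly with a low value. They report only what shows in the picture. A call takes as long as a camera call.
- find_in(camera, name): "location" ([column, row] as shares, 0 to 1, of the picture: columns of its width, rows of its height, amid what is visible of it).
- landmark_of(camera, name): "location" ([column, row] as shares, 0 to 1, of the picture: columns of its width, rows of its height: a listed point, or the origin of a listed thing).
The state is a dict: "time_s": time; "q": joint angles; "qd": joint speeds; "effort": joint torques, N m; "position": TCP position; "ee_rot": TCP orientation; "wrist_force": force on the tool from outside, world axes, zero at the start; "wrist_torque": the same for the moment, N m; "opening": finger opening in m; "grasp_force": force on a finger pad.
Only numpy, scipy, OpenCV 4.12 (cv2) and the standard library are available. Lean on these libraries where they do the work, as an engineer would, in place of code of your own. Each camera call takes 0.05 s, during which the arm holds its last target. There are 200 camera calls.

## Task

Load the amber tape, which hangs at the back of the full arm, into the bench dispenser. Hang the blue and the green roll that are in front of it on the empty arm meanwhile, and when the amber roll sits down on the dispenser's rollers, hang those two back on their arm, each at the place where it hung before. Do not knock over or shift the loupe and the red-capped tube.

Things in the scene. Friction and masses are not known exactly. Their poses are not given: they have to be found in the camera images.
- roll_amber: Roll of amber tape on edge: rigid ring, 88 mm outside, 38 mm bore, 19 mm thick, 0.11 kg. Origin at its centre; x axis = ring axis (level). Starts hung by its bore on full_arm, centre 87 mm above the bench, rearmost, nearest the post. Pinch from above across the 19 mm at the top rim, fingertips less than 23 mm below its top (the bar is beneath).
- roll_blue: Roll of blue tape on edge: rigid ring, 88 mm outside, 38 mm bore, 19 mm thick, 0.11 kg. Origin at its centre; x axis = ring axis (level). Starts hung by its bore on full_arm, centre 87 mm above the bench, in the middle or in front of the others. Pinch from above across the 19 mm at the top rim, fingertips less than 23 mm below its top (the bar is beneath).
- roll_green: Roll of green tape on edge: rigid ring, 88 mm outside, 38 mm bore, 19 mm thick, 0.11 kg. Origin at its centre; x axis = ring axis (level). Starts hung by its bore on full_arm, centre 87 mm above the bench, in the middle or in front of the others. Pinch from above across the 19 mm at the top rim, fingertips less than 23 mm below its top (the bar is beneath).
- full_arm: Fixed arm, black base plate. A 12 mm bar rises at the origin (on the bench) and runs level along -x, toward the robot, its axis 100 mm up; 16 mm thick end cap ends at x -179 mm. Roll places at x -50, -97, -144 mm, between dark lines on the bar. A roll goes on and off only over the free end: raise it 13 mm from hanging to centre the bore on the bar, slide it till its centre is past x -200 mm.
- empty_arm: Second fixed arm, same shape, measures and origin as full_arm, but a white base plate and no rolls at the start. A roll let down on it hangs with its centre 87 mm above the bench.
- dispenser: Fixed black tape dispenser 170 x 64 mm, long along x, blade on a 68 mm high nose at its -x end (toward the robot). Origin on the bench on its centre line, 25 mm beyond its far end. Two cheeks along x, 116 mm long, 63 mm high, then flared to 75 mm, leave a slot 27 mm wide (40 mm at the mouth) for a roll whose axis lies along the dispenser's y; two rollers in the slot carry it.
- well (a point): Point in the dispenser where the centre of a seated roll lies: in the middle of the slot, 110 mm from the dispenser's origin along -x, 74 mm above the bench.
- loupe: Bystander: black stand loupe, 35 mm across, 42 mm high, loose on the bench near the robot. Origin at the centre of its underside, z axis up.
- tip_tube: Bystander: red-capped grey tube, 20 mm across, 64 mm high, standing loose on the bench near the robot on its right. Origin at the centre of its underside, z axis up. Behind it, right of y = -0.12 m and beyond x = 0.42 m, stand a fixed probe station and a tall microscope: from the right, come round in front of them.

How it is judged:
On the way, in this order (a step that is already met when the one before it is completed fails the run):
1. the blue and the green roll both hang on the empty arm (x of roll_blue in the frame of empty_arm between -0.165 and -0.03 m and y of roll_blue in the frame of empty_arm between -0.012 and 0.012 m and z of roll_blue in the frame of empty_arm between 0.08 and 0.093 m and x of roll_green in the frame of empty_arm between -0.165 and -0.03 m and y of roll_green in the frame of empty_arm between -0.012 and 0.012 m and z of roll_green in the frame of empty_arm between 0.08 and 0.093 m), for 0.2 s.
2. the amber roll is seated on the rollers of the dispenser (distance between roll_amber and well below 0.012 m and angle between the x axis of roll_amber and the y axis of dispenser, either way round below 0.25 rad), for 0.2 s.
At the end, for the whole second after the job is handed in: The amber roll rests in the dispenser (its centre within 12 mm of the seat, its axis within 0.25 rad of the slot's), the blue and the green roll hang on the full arm, each within 15 mm of where it hung at the start; all released and at rest (all of step 2 and distance of each of roll_blue, roll_green from where it was at the start of the episode below 0.015 m and linear speed of each of roll_amber, roll_blue, roll_green below 0.02 m/s and angular speed of each of roll_amber, roll_blue, roll_green below 0.3 rad/s); the robot touches nothing.
It fails at once if the loupe is shifted by more than 20 mm or tipped (distance of loupe from where it was at the start of the episode above 0.02 m or angle between loupe's own z axis and vertical above 0.3 rad).
It fails at once if the red-capped tube is shifted by more than 20 mm or tipped (distance of tip_tube from where it was at the start of the episode above 0.02 m or angle between tip_tube's own z axis and vertical above 0.3 rad).
It also fails if it takes over 118 s, if anything falls off the work surface, if the arm or the gripper's body presses on something with over 40 N, if the wrist force passes 120 N, or if a joint passes its speed limit or range.

## Working session

There is one attempt and no reset: what is moved stays moved. The work goes in short steps, Python scripts to look and compute and a shell command to move; the robot and the scene stay as the last step left them, time stands still between calls to the robot, and variables do not carry over. Pictures are saved under pics/ and viewed, at most 14 in all, crops included, and the job is handed in when it is done.

```bash
ls; mkdir -p pics
python3 - <<'E'
from rig import readout, viewer
import cv2,numpy as np
s=readout.get_state(); print(s)
for n in("scene","top"):
    im,d=viewer.grab_frame(n); cv2.imwrite(f"pics/{n}0.png",im); np.save(f"{n}0.npy",d)
    print(n,viewer.camera_info(n))
print(viewer.camera_info("wrist"))
E
```

```text
pics
{'time_s': 0.0, 'q': array([ 1.16478904,  0.68996789, -0.19452675,  1.56638237,  0.15730415,
        0.90249857, -0.21507344]), 'qd': array([ 9.83902221e-04, -7.99839899e-04, -6.79688545e-04, -7.62325241e-04,
       -5.33790714e-05, -8.61265117e-04,  6.26439504e-04]), 'effort': array([ 1.10643294e-03, -5.39618540e+01, -1.26655620e+00, -1.58549255e+01,
        9.05023771e-03,  9.47961991e-03,  4.73245549e-06]), 'position': array([ 0.26578457, -0.56494998,  0.23848419]), 'ee_rot': array([-8.92034651e-04,  9.75904075e-01,  2.18198003e-01, -2.68011814e-04]), 'wrist_force': array([ 0.72379269, -0.17442348,  0.17472973]), 'wrist_torque': array([ 0.03226447, -0.01866191, -0.01125898]), 'grasp_force': 0.0, 'opening': 0.08545618087256623}
scene {'vertical_fov': 45.537146533395614, 'cx': 321.2609196506708, 'cy': 251.01444391816761, 'T': array([[-0.5459617 ,  0.54841492, -0.63337737, -0.17040731],
       [-0.83777317, -0.35025892,  0.41887326,  0.52365741],
       [ 0.00787027,  0.75931533,  0.65067526,  0.81484405],
       [ 0.        ,  0.        ,  0.        ,  1.        ]])}
top {'vert
[... 166 characters left out ...]
01],
       [-9.99398252e-01,  2.19887581e-03,  3.46164492e-02,
         7.13582149e-02],
       [ 3.46811028e-02,  4.62098574e-02,  9.98329540e-01,
         9.13731180e-01],
       [ 0.00000000e+00,  0.00000000e+00,  0.00000000e+00,
         1.00000000e+00]])}
{'vertical_fov': 71.67592734633499, 'cx': 323.55774461550084, 'cy': 242.59051365789335, 'mount': array([[ 1.02975987e-03,  9.63125344e-01,  2.69051132e-01,
         6.84709586e-02],
       [ 9.99999397e-01, -1.09422243e-03,  8.96264809e-05,
        -5.76061192e-04],
       [ 3.80723319e-04,  2.69050877e-01, -9.63125890e-01,
        -1.34681687e-01],
       [ 0.00000000e+00,  0.00000000e+00,  0.00000000e+00,
         1.00000000e+00]])}
```

View pics/top0.png

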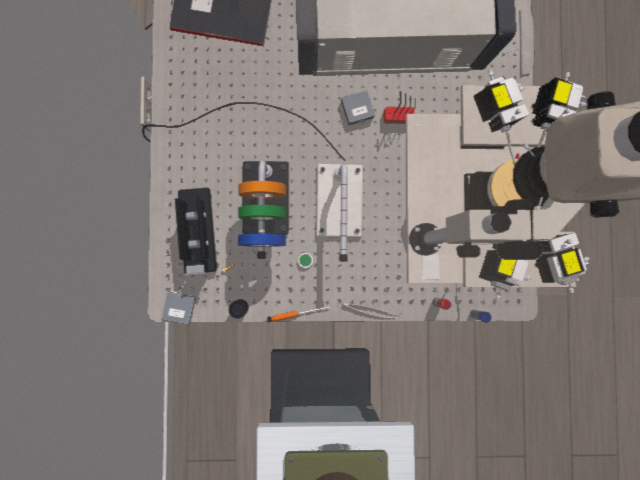

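View pics/scene0.png

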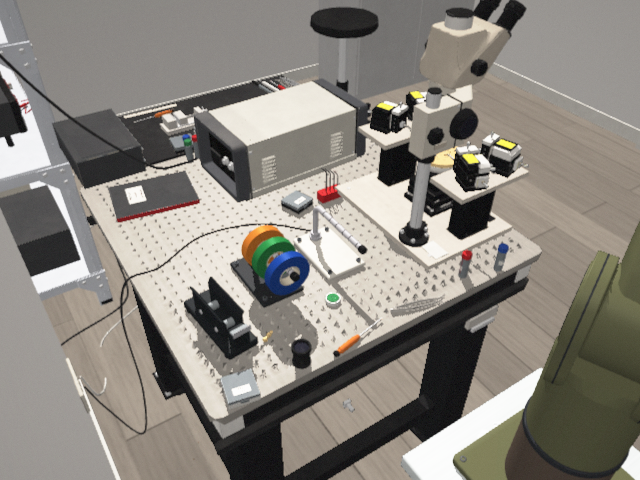

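The top view shows the full arm along column ≈262 (rows 165–255), with orange, green and blue rolls at rows 188, 211 and 240. The empty arm is at column ≈343, the dispenser at (195,232), the loupe at (238,308) and the tube at (443,303).

```bash
cat > h.py <<'E'
import numpy as np,cv2
from rig import readout, viewer, find_in, landmark_of
from scipy.spatial.transform import Rotation as R
def RT():
    s=readout.get_state(); q=s["ee_rot"]; return np.array(s["position"]),R.from_quat([q[1],q[2],q[3],q[0]]).as_matrix()
def cloud(name,shot=None):
    p,r=RT(); im,d=shot if shot else viewer.grab_frame(name); c=viewer.camera_info(name)
    f=240/np.tan(np.radians(c["vertical_fov"])/2); v,u=np.mgrid[:480,:640]
    P=np.stack([(u-c["cx"])/f*d,-(v-c["cy"])/f*d,-d],-1)
    if "T" in c: T=c["T"]
    else:
        M=np.eye(4);M[:3,:3]=r;M[:3,3]=p;T=M@c["mount"]
    W=P@T[:3,:3].T+T[:3,3]; W[d==0]=np.nan
    return im,W
def line(P):
    # minAreaRect of xy points -> centre, size, angle
    return cv2.minAreaRect(P[:,:2].astype(np.float32)*1000)
E
python3 - <<'E'
from h import *
im,W=cloud("top",(cv2.imread("pics/top0.png"),np.load("top0.npy")))
hsv=cv2.cvtColor(im,cv2.COLOR_BGR2HSV)
z=W[...,2]; v,u=np.mgrid[:480,:640]
print("bench z",np.nanmedian(z[280:300,330:400]))
def box(a,b,c,d): return (u>=a)&(u<b)&(v>=c)&(v<d)
for n,lo,hi in(("amber",8,22),("green",45,85),("blue",100,125)):
    m=box(225,300,150,260)&(hsv[...,0]>=lo)&(hsv[...,0]<=hi)&(hsv[...,1]>120)&(z>.11)
    P=W[m]; print(n,len(P),P.mean(0).round(4),np.nanmax(P[:,2]).round(4),line(P))
for n,b in(("empty",box(325,365,160,265)),("full",box(240,290,160,265))):
    m=b&(z>.085)&(z<.125)&(hsv[...,1]<70 if n=="full" else True); P=W[m]; print(n,len(P),P.mean(0),line(P),np.nanpercentile(P[:,2],[5,50,95]))
    m=b&(z>.002)&(z<.03); print(" base",line(W[m]),np.nanmedian(z[m]))
m=box(165,225,180,280)&(z>.035)&(z<.09); P=W[m]; print("disp",line(P),np.nanmax(P[:,2]))
m=box(165,225,180,280)&(z>.004)&(z<.09); P=W[m]; print("disp",line(P))
for n,b in(("loupe",box(222,255,294,322)),("tube",box(430,456,292,314))):
    P=W[b&(z>.03)]; print(n,len(P),P.mean(0),np.nanmax(P[:,2]))
for n in("roll_amber","roll_green","roll_blue","full_arm","empty_arm","dispenser","well","loupe","tip_tube"):
    for L in landmark_of("top",n)[:1]:
        l=L["location"]; print(n,round(l[0]*640,1),round(l[1]*480,1),round(L["confidence"],2))
E
```

```text
bench z 0.0007049840404244057
amber 488 [0.6135 0.1395 0.125 ] 0.1346 ((614.2946166992188, 141.45956420898438), (75.73765563964844, 19.509981155395508), 89.68247985839844)
green 428 [0.5717 0.1402 0.126 ] 0.1354 ((571.77001953125, 141.21734619140625), (18.516925811767578, 75.48085021972656), 0.17870068550109863)
blue 437 [0.5212 0.1401 0.1254] 0.1346 ((521.176513671875, 140.9563751220703), (18.62405776977539, 75.37626647949219), 0.3735944926738739)
empty 649 [ 0.57136516 -0.00874661  0.10507419] ((573.3580322265625, -8.154287338256836), (14.44583797454834, 181.83203125), 89.51692962646484) [0.10014987 0.10548724 0.10855263]
 base ((585.5275268554688, -20.26964569091797), (81.57381439208984, 215.6329803466797), 89.8507080078125) 0.012524211732442503
full 461 [0.57157763 0.13895587 0.10435272] ((577.48388671875, 135.5690460205078), (82.88347625732422, 180.57749938964844), 86.1965560913086) [0.09402457 0.10514877 0.10897843]
 base ((584.4993896484375, 143.5679168701172), (214.19737243652344, 100.52715301513672), 0.31598424911499023) 0.012393087564135485
disp ((530.7310791015625, 276.36651611328125), (143.66036987304688, 48.683563232421875), 5.5734639167785645) 0.07927436809612742
disp ((547.720947265625, 284.24566650390625), (202.39505004882812, 119.22413635253906), 0.9653714895248413)
loupe 269 [0.39029566 0.1916198  0.04000093] 0.04699372115096723
tube 131 [ 0.40145857 -0.20658807  0.05792703] 0.06699644661611737
roll_amber 260.3 191.6 0.7
roll_green 260.3 214.6 0.9
roll_blue 261.9 242.9 0.82
full_arm 264.5 172.5 0.85
empty_arm 261.2 187.7 0.6
dispenser 195.4 179.1 0.97
well 189.1 226.7 0.83
loupe 341.1 175.4 0.65
tip_tube 433.3 299.0 0.61
```

Careful with the scale: turns go in shares of 2 rad. That gives: -0.113 rad / 2 = -0.0565.

```bash
python3 -m creep '[{"turn": -0.0565,"aperture": 0.085},{"turn": -0.0565,"aperture": 0.085},{"turn": -0.0565,"aperture": 0.085},{"turn": -0.0565,"aperture": 0.085},{"turn": -0.0565,"aperture": 0.085},{"turn": -0.0565,"aperture": 0.085},{"turn": -0.0565,"aperture": 0.085},{"turn": -0.0565,"aperture": 0.085},{"turn": -0.0565,"aperture": 0.085},{"turn": -0.0565,"aperture": 0.085}]' 40
python3 -m creep '[{"dx": 0.036,"dy": 0.005,"aperture": 0.04},{"dx": 0.036,"dy": 0.005,"aperture": 0.04},{"dx": 0.036,"dy": 0.005,"aperture": 0.04},{"dx": 0.036,"dy": 0.005,"aperture": 0.04},{"dx": 0.036,"dy": 0.005,"aperture": 0.04},{"dx": 0.036,"dy": 0.005,"aperture": 0.04},{"dx": 0.036,"dy": 0.005,"aperture": 0.04}]'; python3 -c "
from h import *
print(RT(),readout.get_state()['q'])"
```

```text
time_s: 1.38
position: [0.266, -0.5656, 0.2394]
ee_rot: [0.0, 0.706, 0.709, -0.0]
wrist_force: [0.1, -0.3, -0.3]
opening: 0.0849
grasp_force: 0.0
time_s: 1.97
position: [0.3014, -0.3122, 0.2396]
ee_rot: [0.0, 0.708, 0.707, 0.0]
wrist_force: [0.2, 0.3, -0.4]
opening: 0.04
grasp_force: 0.0
(array([ 0.3013843 , -0.31215057,  0.23958088]), array([[ 1.61346422e-03,  9.99998449e-01,  7.06201670e-04],
       [ 9.99998486e-01, -1.61300337e-03, -6.52670897e-04],
       [-6.51530779e-04,  7.07253662e-04, -9.99999538e-01]])) [ 1.04944964  0.48286247 -0.5221239   2.10331895  0.39366186  0.64865148
  0.25712687]
```

```bash
python3 -m creep '[{"dx": 0.035,"dy": 0.012,"aperture": 0.04},{"dx": 0.035,"dy": 0.012,"aperture": 0.04},{"dx": 0.035,"dy": 0.012,"aperture": 0.04},{"dx": 0.035,"dy": 0.012,"aperture": 0.04},{"dx": 0.03,"dy": 0.02,"aperture": 0.04},{"dx": 0.03,"dy": 0.02,"aperture": 0.04},{"dx": 0.03,"dy": 0.02,"aperture": 0.04},{"dx": 0.03,"dy": 0.02,"aperture": 0.04}]'
python3 -m creep '[{"dx": 0.03,"dy": 0.01,"aperture": 0.04},{"dx": 0.03,"dy": 0.01,"aperture": 0.04},{"dx": 0.03,"dy": 0.01,"aperture": 0.04},{"aperture": 0.04}]'; python3 -c "
from h import *
im,W=cloud('wrist');cv2.imwrite('pics/w1.png',im);np.save('w1.npy',W)
print(RT(),readout.get_state()['q'])"
```

```text
time_s: 2.63
position: [0.4305, -0.0521, 0.2396]
ee_rot: [0.0, 0.707, 0.707, 0.0]
wrist_force: [0.4, -0.1, -0.6]
opening: 0.0401
grasp_force: 0.0
time_s: 2.97
position: [0.4625, 0.0442, 0.2402]
ee_rot: [-0.0, 0.704, 0.71, 0.004]
wrist_force: [0.8, 0.7, 0.4]
opening: 0.0399
grasp_force: 0.0
(array([0.46110013, 0.04044518, 0.23974176]), array([[-0.00562427,  0.9999808 ,  0.00259972],
       [ 0.99998055,  0.00561722,  0.00271213],
       [ 0.00269747,  0.00261492, -0.99999294]])) [ 0.13078984  0.51019654 -0.4779509   2.02948862  0.36218043  0.68012102
 -0.57387232]
```

View pics/w1.png

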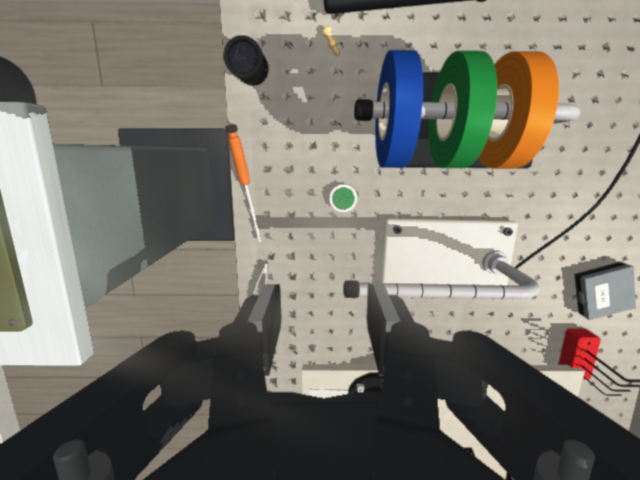

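The wrist view shows the rolls at columns 400, 465 and 525 (row 108) with the full arm's cap at (364,110). The empty arm's cap is at (351,289) and its bar runs along row 291 to column 530.

Run:
```python
from h import *
W=np.load('w1.npy');im=cv2.imread('pics/w1.png')
hsv=cv2.cvtColor(im,cv2.COLOR_BGR2HSV);z=W[...,2];v,u=np.mgrid[:480,:640]
def box(a,b,c,d): return (u>=a)&(u<b)&(v>=c)&(v<d)
for n,lo,hi in(("amber",8,22),("green",45,85),("blue",100,125)):
    m=box(370,570,40,175)&(hsv[...,0]>=lo)&(hsv[...,0]<=hi)&(hsv[...,1]>120)&(z>.115)
    P=W[m]; print(n,len(P),P.mean(0).round(4),np.nanmax(P[:,2]).round(4),line(P))
for n,b in(("emptybar",box(362,515,280,302)),("emptycap",box(340,361,278,300)),("fullcap",box(350,376,95,125)),("fullbarend",box(550,582,100,122))):
    m=b&(z>.09)&(z<.115); P=W[m]; print(n,len(P),P.mean(0).round(4),line(P),np.nanmax(P[:,2]))
m=box(362,500,280,302)&(z>.095)&(z<.115);P=W[m];print(np.polyfit(P[:,0]-.5,P[:,1],1))
# dark lines on empty bar
row=hsv[286:296,360:540,2].mean(0).astype(int); print([(360+i,row[i],W[290,360+i,0].round(4)) for i in range(2,178) if row[i]<row[i-2:i+3].mean()-6])
```

```text
amber 3490 [0.611  0.1444 0.1253] 0.1329 ((613.1622314453125, 144.2530517578125), (20.661134719848633, 68.43631744384766), 0.5190593004226685)
green 3222 [0.5689 0.1442 0.1256] 0.133 ((570.4883422851562, 144.17466735839844), (68.95894622802734, 19.968996047973633), 89.99775695800781)
blue 2952 [0.5193 0.1441 0.126 ] 0.1329 ((520.2344970703125, 144.2729949951172), (19.35596466064453, 68.79227447509766), 0.04234607145190239)
emptybar 1817 [ 0.5721 -0.0041  0.1043] ((565.6773681640625, -5.289677143096924), (12.73349666595459, 136.84170532226562), 88.96796417236328) 0.10773314113351212
emptycap 298 [ 0.4883 -0.003   0.1051] ((488.65667724609375, -4.35179328918457), (14.892412185668945, 14.625816345214844), 0.42076584696769714) 0.10901512240229622
fullcap 440 [0.4934 0.1436 0.1056] ((494.189697265625, 144.1720428466797), (16.30308723449707, 15.36770248413086), 1.0680021047592163) 0.10948374112079934
fullbarend 357 [0.6494 0.1437 0.1033] ((651.9420166015625, 144.15281677246094), (25.690338134765625, 11.422183990478516), 1.5492799282073975) 0.1073329656426884
[-0.01839252 -0.00282947]
[(368, np.int64(97), np.float64(nan)), (369, np.int64(77), np.float64(0.4825)), (385, np.int64(131), np.float64(0.4884)), (397, np.int64(140), np.float64(0.5281)), (398, np.int64(168), np.float64(0.5291)), (422, np.int64(135), np.float64(0.5496)), (423, np.int64(165), np.float64(0.5508)), (450, np.int64(125), np.float64(0.5745)), (451, np.int64(134), np.float64(0.5756)), (475, np.int64(122), np.float64(0.5968)), (476, np.int64(135), np.float64(0.5977)), (503, np.int64(126), np.float64(0.6215)), (504, np.int64(126), np.float64(0.622))]
```

```bash
python3 -m creep '[{"dx": 0.034,"dy": 0.02,"aperture": 0.034},{"dx": 0.034,"dy": 0.02,"aperture": 0.034},{"dx": 0.034,"dy": 0.02,"aperture": 0.034},{"dz": 0.03,"aperture": 0.034},{"dz": 0.03,"aperture": 0.034},{"aperture": 0.034},{"aperture": 0.034}]'
python3 - <<'E'
from h import *
print(RT())
im,W=cloud('wrist')
hsv=cv2.cvtColor(im,cv2.COLOR_BGR2HSV);z=W[...,2]
for n,lo,hi in(("green",45,85),("blue",100,125)):
    m=(hsv[...,0]>=lo)&(hsv[...,0]<=hi)&(hsv[...,1]>120)&(z>.115)&(z<.14)
    P=W[m]; print(n,len(P),np.nanmax(P[:,2]).round(4),line(P))
cv2.imwrite('pics/w2.png',im)
E
```

```text
time_s: 3.6
position: [0.5187, 0.1363, 0.1784]
ee_rot: [-0.0, 0.708, 0.706, -0.002]
wrist_force: [0.6, -0.7, -0.3]
opening: 0.0341
grasp_force: 0.0
(array([0.51869974, 0.13634619, 0.17841816]), array([[ 0.00216754,  0.99999085, -0.00368754],
       [ 0.99999447, -0.00217682, -0.00251619],
       [-0.00252419, -0.00368207, -0.99999004]]))
green 3401 0.1325 ((570.8319091796875, 146.27508544921875), (66.99320220947266, 19.499055862426758), 89.53621673583984)
blue 3200 0.1332 ((520.6221923828125, 144.7321319580078), (68.9427719116211, 18.510141372680664), 89.8726806640625)
```

View pics/w2.png

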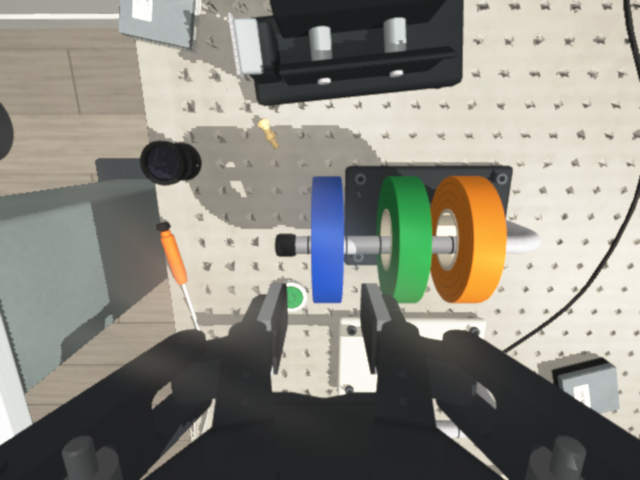

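The blue roll, at columns 312–344 and row 240, sits between the fingers (columns 285 and 362). The dispenser shows at the top of the picture.

```bash
python3 -m creep '[{"dx": 0.007,"dy": 0.0015,"aperture": 0.034},{"dz": 0.02,"aperture": 0.034},{"dz": 0.02,"aperture": 0.034},{"dz": 0.02,"aperture": 0.034},{"aperture": 0.034},{"aperture": 0.01},{"aperture": 0.01},{"aperture": 0.01},{"aperture": 0.01},{"aperture": 0.01}]' 50
python3 -m creep '[{"aperture": 0.01},{"dz": -0.0065,"aperture": 0.01},{"dz": -0.0065,"aperture": 0.01},{"aperture": 0.01},{"aperture": 0.01}]'
python3 - <<'E'
from h import *
print(RT())
im,W=cloud('wrist')
cv2.imwrite('pics/w3.png',im)
E
```

```text
time_s: 4.48
position: [0.5224, 0.1456, 0.1207]
ee_rot: [0.001, 0.708, 0.707, 0.001]
wrist_force: [-0.6, -0.4, 5.9]
opening: 0.0179
grasp_force: 53.0
time_s: 4.9
position: [0.5216, 0.1452, 0.1328]
ee_rot: [0.0, 0.708, 0.707, 0.0]
wrist_force: [-0.5, 0.0, -1.3]
opening: 0.0179
grasp_force: 52.2
(array([0.52155131, 0.14521898, 0.13279317]), array([[ 1.17202073e-03,  9.99998971e-01,  8.27223565e-04],
       [ 9.99999285e-01, -1.17221597e-03,  2.35577944e-04],
       [ 2.36547386e-04,  8.26946871e-04, -9.99999630e-01]]))
```

View pics/w3.png

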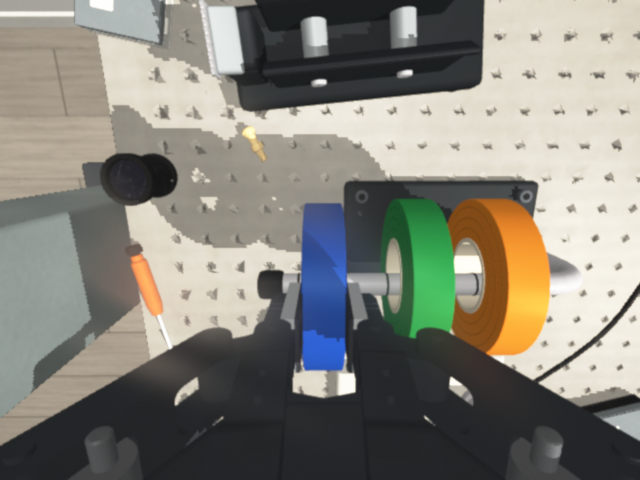

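```bash
python3 -m creep '[{"dy": -0.02,"aperture": 0.01},{"dy": -0.025,"aperture": 0.01},{"dy": -0.025,"aperture": 0.01},{"dx": -0.03,"aperture": 0.01},{"dx": -0.04,"aperture": 0.01},{"dx": -0.04,"aperture": 0.01},{"dx": -0.038,"aperture": 0.01},{"aperture": 0.01},{"aperture": 0.01},{"aperture": 0.01}]'
cat > chk.py <<'E'
from h import *
import sys
hue={"amber":(8,22),"green":(45,85),"blue":(100,125)}
print("tcp",RT()[0].round(4),"yaw",np.arctan2(RT()[1][1,0],RT()[1][0,0]).round(4),"q",readout.get_state()["q"].round(2))
for cam in sys.argv[2:]:
    im,W=cloud(cam); hsv=cv2.cvtColor(im,cv2.COLOR_BGR2HSV);z=W[...,2]
    cv2.imwrite(f"pics/{sys.argv[1]}_{cam}.png",im); np.save(f"{sys.argv[1]}_{cam}.npy",W)
    reg=(W[...,0]>.4)&(W[...,0]<.72)&(W[...,1]>-.1)&(W[...,1]<.4)
    for n,(lo,hi) in hue.items():
        m=reg&(hsv[...,0]>=lo)&(hsv[...,0]<=hi)&(hsv[...,1]>120)&(z>.06)
        if m.sum()<50: continue
        P=W[m]; r=line(P); print(cam,n,len(P),"ztop",np.nanpercentile(P[:,2],98).round(4),np.round(r[0],1),np.round(r[1],1),round(r[2],1))
E
python3 chk.py c1 top wrist
```

```text
time_s: 5.78
position: [0.4514, -0.0024, 0.1322]
ee_rot: [-0.0, 0.708, 0.707, 0.0]
wrist_force: [-0.6, 0.2, -0.8]
opening: 0.0177
grasp_force: 52.2
tcp [ 0.4514 -0.0024  0.1322] yaw 1.5693 q [ 0.11  0.68 -0.32  2.17  0.58  0.37 -0.7 ]
top amber 633 ztop 0.1329 [614.1 140.8] [19.3 84.4] 0.1
top green 434 ztop 0.1331 [571.8 140.6] [77.5 18.6] 89.9
wrist amber 839 ztop 0.0898 [604.2 107.8] [ 7.  17.6] 19.2
wrist green 7375 ztop 0.1233 [570.4 122.7] [21.4 45.1] 0.3
wrist blue 5813 ztop 0.1433 [451.3  -1.3] [72.3 18.8] 89.5
```

```bash
python3 -m creep '[{"dx": -0.001,"dy": 0.02,"aperture": 0.01},{"dy": 0.025,"aperture": 0.01},{"dy": 0.025,"aperture": 0.01},{"dy": 0.025,"aperture": 0.01},{"dx": -0.001,"dy": 0.025,"aperture": 0.01},{"dy": 0.025,"aperture": 0.01},{"dx": -0.001,"dy": 0.015,"aperture": 0.01},{"aperture": 0.01},{"aperture": 0.01}]'
python3 -m creep '[{"dz": 0.006,"aperture": 0.01},{"dz": 0.006,"aperture": 0.01},{"aperture": 0.01},{"aperture": 0.01}]'; python3 chk.py c2 top
```

```text
time_s: 6.63
position: [0.6111, -0.004, 0.1318]
ee_rot: [-0.0, 0.707, 0.708, 0.0]
wrist_force: [-0.9, 0.3, -1.8]
opening: 0.0178
grasp_force: 52.2
time_s: 6.97
position: [0.61, -0.005, 0.1207]
ee_rot: [-0.0, 0.707, 0.707, -0.0]
wrist_force: [-0.9, 0.5, 5.6]
opening: 0.0176
grasp_force: 53.1
tcp [ 0.61   -0.005   0.1207] yaw 1.5712 q [ 0.17  0.85 -0.42  1.7   0.5   0.7  -0.52]
top amber 638 ztop 0.1329 [614.2 140.7] [19.5 84.1] 0.1
top green 446 ztop 0.1332 [571.7 140.6] [18.8 77.6] 0.4
top blue 87 ztop 0.1265 [610.   22.4] [20.3 16.2] 89.1
```

```bash
python3 -m creep '[{"aperture": 0.032},{"aperture": 0.032},{"aperture": 0.032},{"aperture": 0.032},{"dz": -0.02,"aperture": 0.032},{"dz": -0.03,"aperture": 0.032},{"dz": -0.03,"aperture": 0.032},{"aperture": 0.032}]'
python3 -m creep '[{"dx": 0.037,"dy": -0.01,"aperture": 0.034},{"dx": 0.037,"dy": -0.01,"aperture": 0.034},{"dx": 0.037,"dy": -0.01,"aperture": 0.034},{"dx": 0.037,"dy": -0.008,"aperture": 0.034},{"aperture": 0.034},{"aperture": 0.034}]'; python3 chk.py c3 top wrist
```

```text
time_s: 7.68
position: [0.6147, -0.005, 0.2058]
ee_rot: [0.003, 0.708, 0.707, 0.004]
wrist_force: [1.4, 0.2, 0.1]
opening: 0.0322
grasp_force: 0.0
time_s: 8.18
position: [0.5722, 0.1459, 0.2002]
ee_rot: [-0.001, 0.705, 0.709, 0.001]
wrist_force: [-0.5, -1.2, -0.4]
opening: 0.0341
grasp_force: 0.0
tcp [0.5722 0.1459 0.2002] yaw 1.5762 q [-0.06  0.72 -0.47  1.71  0.42  0.81 -0.71]
top blue 232 ztop 0.1335 [610.2 -20.9] [53.2 18. ] 87.8
wrist amber 3718 ztop 0.1315 [613.2 149.3] [34.2 79.5] 11.7
wrist green 1833 ztop 0.1317 [571.  139.9] [17.6 63.2] 0.8
wrist blue 712 ztop 0.2657 [600.4  83.1] [ 19.2 158.2] 7.0
```

```bash
python3 -m creep '[{"dz": 0.02,"aperture": 0.028},{"dz": 0.02,"aperture": 0.028},{"aperture": 0.028},{"aperture": 0.028},{"aperture": 0.028}]'; python3 chk.py c4 wrist
```

```text
time_s: 8.7
position: [0.5741, 0.1412, 0.1609]
ee_rot: [0.0, 0.708, 0.706, 0.0]
wrist_force: [-0.1, -0.0, 0.2]
opening: 0.0281
grasp_force: 0.0
tcp [0.5741 0.1412 0.1609] yaw 1.568 q [-0.07  0.77 -0.43  1.74  0.45  0.73 -0.74]
wrist amber 5147 ztop 0.1317 [610.1 149.1] [26.1 78.7] 0.1
wrist green 3363 ztop 0.1316 [571.1 144.1] [18.3 67.7] 0.7
wrist blue 171 ztop 0.0876 [605.3  29.4] [18.6 10. ] 89.1
```

View pics/c4_wrist.png

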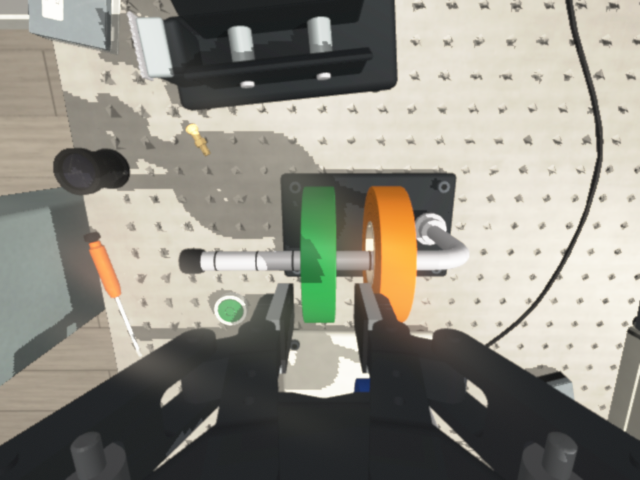

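Green is centred at column 319 against a finger centre of 324, so I shift about 2.5 mm towards the robot. The gap to amber is clear.

```bash
python3 -m creep '[{"dx": 0.004,"dy": -0.0025,"aperture": 0.028},{"dz": 0.02,"aperture": 0.028},{"dz": 0.02,"aperture": 0.028},{"aperture": 0.028},{"aperture": 0.028},{"aperture": 0.01},{"aperture": 0.01},{"aperture": 0.01},{"aperture": 0.01},{"aperture": 0.01}]' 50
python3 -m creep '[{"dz": -0.0065,"aperture": 0.01},{"dz": -0.0065,"aperture": 0.01},{"aperture": 0.01},{"aperture": 0.01}]'; python3 chk.py c5 wrist
```

```text
time_s: 9.58
position: [0.5717, 0.1466, 0.1215]
ee_rot: [0.001, 0.707, 0.707, 0.001]
wrist_force: [-0.7, 0.7, 6.3]
opening: 0.0181
grasp_force: 52.2
time_s: 9.92
position: [0.571, 0.1461, 0.1337]
ee_rot: [0.0, 0.708, 0.707, 0.0]
wrist_force: [0.2, -0.3, -2.3]
opening: 0.018
grasp_force: 51.4
tcp [0.571  0.1461 0.1337] yaw 1.5696 q [-0.09  0.81 -0.41  1.76  0.48  0.67 -0.78]
wrist amber 6810 ztop 0.1317 [607.5 156.6] [31.3 63.4] 0.0
wrist green 5968 ztop 0.1437 [571.2 147.1] [19.4 71.6] 0.2
```

```bash
python3 -m creep '[{"dy": -0.021,"aperture": 0.01},{"dy": -0.025,"aperture": 0.01},{"dy": -0.025,"aperture": 0.01},{"dy": -0.025,"aperture": 0.01},{"dy": -0.025,"aperture": 0.01},{"dx": -0.03,"aperture": 0.01},{"dx": -0.04,"aperture": 0.01},{"dx": -0.04,"aperture": 0.01},{"dx": -0.039,"aperture": 0.01},{"aperture": 0.01}]'
python3 -m creep '[{"aperture": 0.01},{"aperture": 0.01}]'; python3 chk.py c6 wrist
```

```text
time_s: 10.8
position: [0.4476, -0.0135, 0.1326]
ee_rot: [0.001, 0.713, 0.702, -0.005]
wrist_force: [-0.5, -1.0, -0.2]
opening: 0.0181
grasp_force: 51.4
time_s: 10.97
position: [0.4499, -0.0024, 0.1332]
ee_rot: [-0.0, 0.708, 0.707, 0.0]
wrist_force: [-0.3, 0.2, -1.3]
opening: 0.0183
grasp_force: 51.4
tcp [ 0.4499 -0.0024  0.1332] yaw 1.5692 q [ 0.12  0.68 -0.35  2.17  0.62  0.38 -0.74]
wrist amber 2387 ztop 0.0879 [604.  121.9] [ 8.8 44.1] 9.0
wrist green 5065 ztop 0.1433 [449.7  -4.5] [65.1 18.5] 89.9
wrist blue 8973 ztop 0.125 [605.9  -5.9] [87.3 17.8] 88.2
```

```bash
python3 -m creep '[{"dy": 0.02,"aperture": 0.01},{"dy": 0.025,"aperture": 0.01},{"dx": -0.001,"dy": 0.025,"aperture": 0.01},{"dy": 0.025,"aperture": 0.01},{"dx": -0.001,"dy": 0.016,"aperture": 0.01},{"aperture": 0.01},{"aperture": 0.01},{"dz": 0.006,"aperture": 0.01},{"dz": 0.006,"aperture": 0.01},{"aperture": 0.01}]'
python3 -m creep '[{"aperture": 0.01},{"aperture": 0.032},{"aperture": 0.032},{"aperture": 0.032},{"aperture": 0.032},{"dz": -0.02,"aperture": 0.032},{"dz": -0.03,"aperture": 0.032},{"dz": -0.03,"aperture": 0.032},{"aperture": 0.032}]'
python3 -m creep '[{"dx": 0.037,"dy": 0.013,"aperture": 0.034},{"dx": 0.037,"dy": 0.013,"aperture": 0.034},{"dx": 0.037,"dy": 0.013,"aperture": 0.034},{"dx": 0.037,"dy": 0.013,"aperture": 0.034},{"dz": 0.02,"aperture": 0.034},{"dz": 0.02,"aperture": 0.034},{"aperture": 0.034},{"aperture": 0.034}]'
python3 chk.py c7 top wrist
```

```text
time_s: 11.85
position: [0.5594, -0.004, 0.1214]
ee_rot: [-0.0, 0.707, 0.707, -0.001]
wrist_force: [-1.1, 0.0, 5.6]
opening: 0.0175
grasp_force: 52.3
time_s: 12.6
position: [0.5639, -0.0039, 0.2062]
ee_rot: [0.003, 0.708, 0.707, 0.004]
wrist_force: [-0.0, 0.9, -0.1]
opening: 0.0321
grasp_force: 0.0
time_s: 13.27
position: [0.6118, 0.1423, 0.16]
ee_rot: [-0.0, 0.707, 0.707, -0.002]
wrist_force: [0.4, -0.4, 0.2]
opening: 0.0337
grasp_force: 0.0
tcp [0.6118 0.1423 0.16  ] yaw 1.5698 q [-0.05  0.82 -0.47  1.62  0.47  0.82 -0.72]
wrist amber 4645 ztop 0.1315 [612.8 148.7] [79.1 20.6] 89.9
wrist blue 344 ztop 0.0915 [608.3  93.8] [ 16.5 120. ] 1.8
```

View pics/c7_wrist.png

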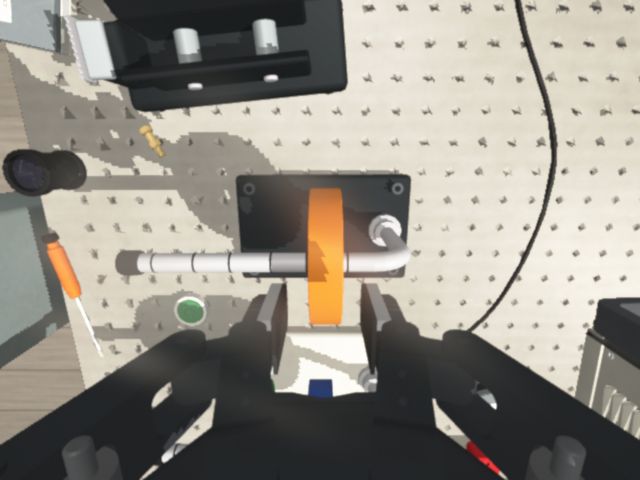

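Amber is centred between the fingers, at column 325. Grasp it.

```bash
python3 -m creep '[{"dx": 0.004,"dy": 0.001,"aperture": 0.034},{"dz": 0.02,"aperture": 0.034},{"dz": 0.019,"aperture": 0.034},{"aperture": 0.034},{"aperture": 0.034},{"aperture": 0.01},{"aperture": 0.01},{"aperture": 0.01},{"aperture": 0.01},{"aperture": 0.01}]' 50
python3 -m creep '[{"dz": -0.0065,"aperture": 0.01},{"dz": -0.0065,"aperture": 0.01},{"aperture": 0.01},{"dy": -0.02,"aperture": 0.01},{"dy": -0.03,"aperture": 0.01},{"dy": -0.03,"aperture": 0.01},{"dy": -0.03,"aperture": 0.01},{"dy": -0.03,"aperture": 0.01},{"dy": -0.025,"aperture": 0.01},{"aperture": 0.01}]'
python3 -m creep '[{"dz": -0.03,"aperture": 0.01},{"dz": -0.03,"aperture": 0.01},{"dz": -0.03,"aperture": 0.01},{"dz": -0.03,"aperture": 0.01},{"aperture": 0.01},{"aperture": 0.01}]'
python3 chk.py c8 top wrist scene
```

```text
time_s: 14.2
position: [0.6149, 0.1477, 0.124]
ee_rot: [0.001, 0.708, 0.707, 0.001]
wrist_force: [-1.3, -0.3, 6.4]
opening: 0.0174
grasp_force: 51.9
time_s: 15.03
position: [0.4424, 0.1465, 0.1354]
ee_rot: [-0.001, 0.706, 0.708, -0.004]
wrist_force: [-0.2, 0.2, -1.1]
opening: 0.0172
grasp_force: 51.0
time_s: 15.53
position: [0.4501, 0.1477, 0.2568]
ee_rot: [0.001, 0.708, 0.706, 0.002]
wrist_force: [-0.0, -0.3, -1.7]
opening: 0.0176
grasp_force: 51.1
tcp [0.4501 0.1477 0.2568] yaw 1.569 q [-0.05  0.51 -0.55  1.98  0.38  0.75 -0.83]
top amber 156 ztop 0.5848 [452.2  96. ] [47.9 22.9] 84.7
top green 311 ztop 0.1337 [559.5  -9. ] [16.4 66.6] 0.1
top blue 407 ztop 0.1335 [610.4  -8.3] [18.  78.6] 0.0
wrist amber 6863 ztop 0.2633 [449.1 148.6] [78.2 20. ] 89.1
wrist blue 838 ztop 0.3061 [567.4  68.2] [ 57.5 231.7] 29.9
scene amber 1288 ztop 0.2592 [497.1  82.6] [ 70.2 235.8] 39.8
scene green 562 ztop 0.1304 [572.3  -7.3] [54.2 79.4] 1.3
scene blue 207 ztop 0.2962 [524.5  65.9] [ 63.6 275.4] 47.3
```

View pics/c8_wrist.png

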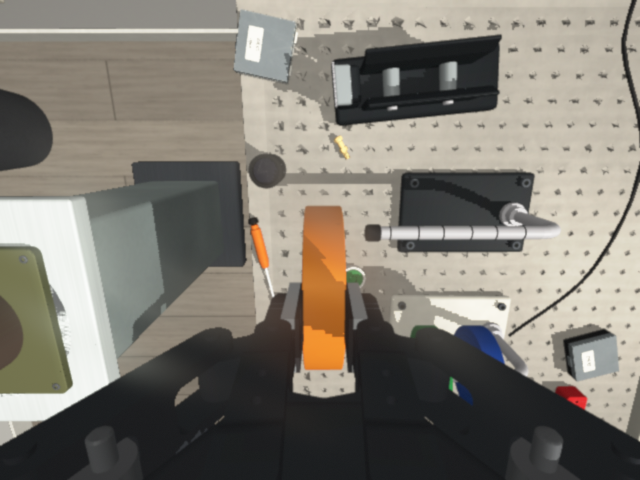

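View pics/c8_top.png

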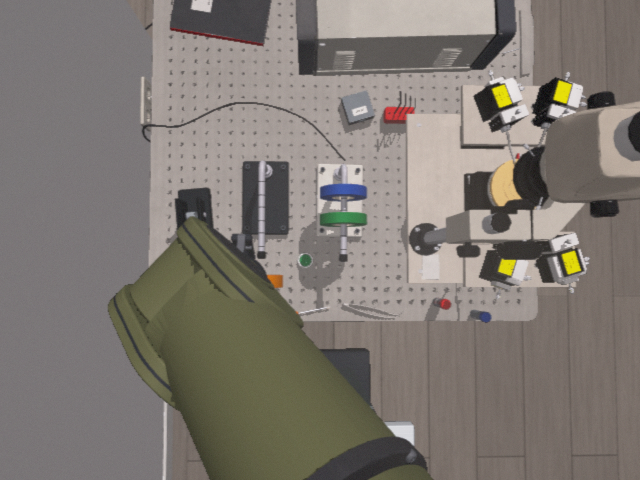

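The wrist view shows the dispenser at columns 333–500 and rows 38–123, with its rollers at (391,80) and (448,76). The top view shows blue and green hanging on the empty arm.

Run:
```python
from h import *
for f,b in(("c8_wrist",(325,510,30,130)),("w2",None),("top0",(165,225,180,280))):
    if f=="w2": continue
    if f=="top0": im,W=cloud("top",(cv2.imread("pics/top0.png"),np.load("top0.npy")))
    else: im,W=cv2.imread(f"pics/{f}.png"),np.load(f"{f}.npy")
    v,u=np.mgrid[:480,:640]; z=W[...,2]; hsv=cv2.cvtColor(im,cv2.COLOR_BGR2HSV)
    B=(u>=b[0])&(u<b[1])&(v>=b[2])&(v<b[3])
    m=(B&(z>.008)&(z<.09)).astype(np.uint8); n,l,st,_=cv2.connectedComponentsWithStats(m)
    k=1+st[1:,4].argmax(); P=W[l==k]; print(f,"foot",line(P))
    Q=P[P[:,2]>.066]; print(" cheek tops",len(Q),line(Q),np.percentile(Q[:,2],[5,50,95]).round(4))
    r=(l==k)&(hsv[...,2]>110)&(hsv[...,1]<60); n2,l2,s2,c2=cv2.connectedComponentsWithStats(r.astype(np.uint8))
    for i in range(1,n2):
        if s2[i,4]>12: Z=W[l2==i]; print("  bright",s2[i,4],c2[i].round(0),Z.mean(0).round(4),Z.max(0).round(4))
```

```text
c8_wrist foot ((542.995849609375, 280.6993408203125), (170.43910217285156, 64.19564056396484), 5.475726127624512)
 cheek tops 2912 ((529.7569580078125, 279.496337890625), (143.72694396972656, 47.72880935668945), 5.4803466796875) [0.0667 0.0729 0.0756]
  bright 745 [342.  84.] [0.4659 0.2735 0.0597] [0.476  0.3024 0.0689]
  bright 273 [450.  74.] [0.5719 0.2867 0.0373] [0.5794 0.2973 0.0397]
  bright 280 [393.  79.] [0.5166 0.2816 0.0368] [0.5264 0.292  0.0399]
  bright 30 [449. 102.] [0.5748 0.2619 0.0329] [0.5836 0.2639 0.0372]
  bright 31 [393. 108.] [0.5192 0.2565 0.0327] [0.5258 0.2585 0.0373]
top0 foot ((544.64501953125, 277.0364990234375), (171.5155487060547, 64.90103149414062), 5.49788761138916)
 cheek tops 558 ((530.5449829101562, 276.34832763671875), (143.19168090820312, 48.683563232421875), 5.573464870452881) [0.0668 0.0729 0.0767]
  bright 48 [190. 215.] [0.5739 0.2861 0.0373] [0.5795 0.2943 0.0412]
  bright 43 [192. 243.] [0.5184 0.2807 0.0373] [0.5243 0.2884 0.0405]
  bright 155 [194. 269.] [0.4671 0.2708 0.0604] [0.4752 0.297  0.0699]
```

Converted, 0.12 rad / 2 = 0.06.

```bash
python3 -m creep '[{"turn": 0.06,"aperture": 0.01},{"turn": 0.06,"aperture": 0.01},{"turn": 0.06,"aperture": 0.01},{"turn": 0.06,"aperture": 0.01},{"turn": 0.06,"aperture": 0.01},{"turn": 0.06,"aperture": 0.01},{"aperture": 0.01}]'
python3 chk.py c9
```

```text
time_s: 16.27
position: [0.4481, 0.147, 0.254]
ee_rot: [0.0, 0.912, 0.411, -0.001]
wrist_force: [-0.3, -0.3, -1.8]
opening: 0.0175
grasp_force: 51.0
tcp [0.4481 0.147  0.254 ] yaw 0.8473 q [-0.2   0.48 -0.33  1.99  0.23  0.71 -1.39]
```

Converted, 0.125 rad / 2 = 0.0625.

```bash
python3 -m creep '[{"turn": 0.0625,"aperture": 0.01},{"turn": 0.0625,"aperture": 0.01},{"turn": 0.0625,"aperture": 0.01},{"turn": 0.0625,"aperture": 0.01},{"turn": 0.0625,"aperture": 0.01},{"turn": 0.0625,"aperture": 0.01},{"aperture": 0.01},{"aperture": 0.01}]'
python3 chk.py c10
```

```text
time_s: 16.93
position: [0.4483, 0.1472, 0.2545]
ee_rot: [0.001, 0.999, 0.053, -0.001]
wrist_force: [-0.2, -0.3, -1.2]
opening: 0.0177
grasp_force: 51.0
tcp [0.4483 0.1472 0.2545] yaw 0.1058 q [-0.34  0.47 -0.11  1.99  0.08  0.68 -1.97]
```

Converted, 0.01 rad / 2 = 0.005.

```bash
python3 -m creep '[{"dx": 0.028,"dy": -0.0305,"turn": 0.005,"aperture": 0.01},{"dx": 0.028,"dy": -0.0305,"aperture": 0.01},{"dx": 0.028,"dy": -0.0305,"aperture": 0.01},{"dx": 0.027,"dy": -0.0305,"aperture": 0.01},{"dz": 0.03,"aperture": 0.01},{"dz": 0.03,"aperture": 0.01},{"aperture": 0.01},{"aperture": 0.01},{"aperture": 0.01}]'
python3 chk.py c11 wrist
```

```text
time_s: 17.68
position: [0.5486, 0.2787, 0.1962]
ee_rot: [-0.0, 0.999, 0.045, 0.0]
wrist_force: [-0.4, -0.2, 0.1]
opening: 0.0175
grasp_force: 51.0
tcp [0.5486 0.2787 0.1962] yaw 0.091 q [-0.5   0.72 -0.08  1.64  0.08  0.78 -2.1 ]
wrist amber 5588 ztop 0.2074 [550.  267.6] [79.2 60.6] 4.1
wrist green 537 ztop 0.0896 [560.2  27.4] [18.4 22.7] 0.5
```

View pics/c11_wrist.png

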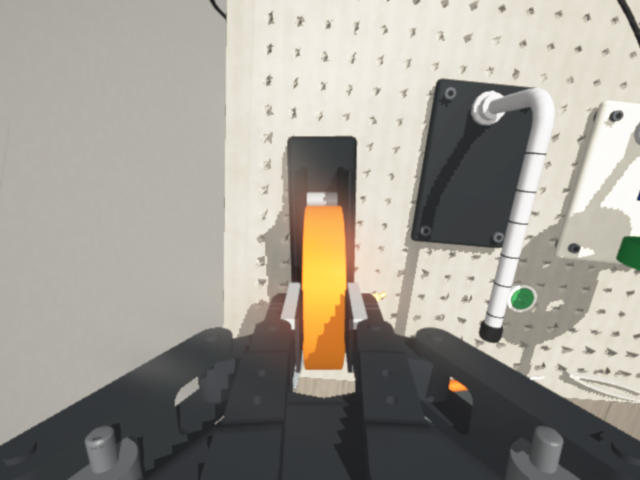

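The dispenser spans columns 289–356 (centre 322) and the roll is centred on column 323, so they are aligned sideways. Lower it.

```bash
python3 -m creep '[{"dz": 0.02,"aperture": 0.01},{"dz": 0.02,"aperture": 0.01},{"dz": 0.015,"aperture": 0.01},{"dz": 0.01,"aperture": 0.01},{"aperture": 0.01},{"aperture": 0.01}]'
python3 -m creep '[{"dz": 0.006,"aperture": 0.01},{"dz": 0.006,"aperture": 0.01},{"aperture": 0.01},{"aperture": 0.01}]'
```

```text
time_s: 18.23
position: [0.5487, 0.2792, 0.1313]
ee_rot: [-0.0, 0.999, 0.045, 0.001]
wrist_force: [0.2, 0.0, -0.7]
opening: 0.0172
grasp_force: 51.0
time_s: 18.57
position: [0.548, 0.2789, 0.1182]
ee_rot: [0.0, 0.999, 0.045, -0.0]
wrist_force: [0.6, 0.3, -1.6]
opening: 0.0176
grasp_force: 51.0
```

```bash
python3 -m creep '[{"dz": 0.004,"aperture": 0.01},{"dz": 0.003,"aperture": 0.01},{"aperture": 0.01},{"aperture": 0.01}]'
python3 chk.py c12 wrist
```

```text
time_s: 18.9
position: [0.548, 0.2789, 0.111]
ee_rot: [0.0, 0.999, 0.045, -0.0]
wrist_force: [-0.2, 0.6, -1.5]
opening: 0.0176
grasp_force: 51.0
tcp [0.548  0.2789 0.111 ] yaw 0.0898 q [-0.51  0.84 -0.07  1.7   0.1   0.6  -2.11]
wrist amber 5747 ztop 0.1198 [538.3 276.2] [100.1  35.1] 6.9
```

```bash
python3 -m creep '[{"dz": 0.002,"aperture": 0.01},{"dz": 0.001,"aperture": 0.01},{"aperture": 0.01},{"aperture": 0.034},{"aperture": 0.034},{"aperture": 0.034},{"aperture": 0.034}]'
python3 -m creep '[{"dz": -0.02,"aperture": 0.034},{"dz": -0.03,"aperture": 0.034},{"dz": -0.03,"aperture": 0.034},{"dz": -0.03,"aperture": 0.034},{"aperture": 0.034},{"aperture": 0.034}]'
python3 chk.py c13 wrist
```

```text
time_s: 19.53
position: [0.5481, 0.279, 0.1081]
ee_rot: [0.0, 0.999, 0.045, -0.0]
wrist_force: [-0.6, -0.5, -0.3]
opening: 0.0341
grasp_force: 0.0
time_s: 20.03
position: [0.5492, 0.2796, 0.22]
ee_rot: [-0.001, 0.999, 0.045, 0.002]
wrist_force: [0.4, 0.8, -0.7]
opening: 0.0338
grasp_force: 0.0
tcp [0.5492 0.2796 0.22  ] yaw 0.0897 q [-0.5   0.69 -0.09  1.62  0.07  0.82 -2.1 ]
wrist amber 2465 ztop 0.1176 [547.2 280.6] [82.  19.1] 4.9
wrist green 1108 ztop 0.1065 [560.4  20. ] [18.5 38.1] 0.7
wrist blue 470 ztop 0.0931 [610.4  35.1] [16.8  8. ] 4.4
```

View pics/c13_wrist.png

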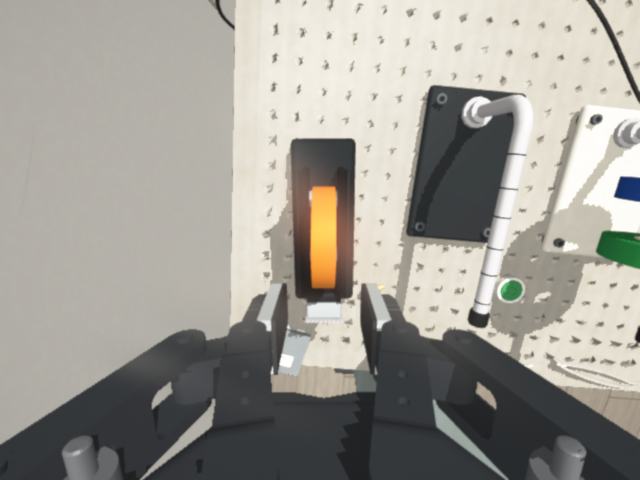

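Amber sits in the slot at (323,237), with its top at 0.118 m as it should be when seated. Turn back and go to green.

Careful with the scale: turns go in shares of 2 rad. That gives: -0.124 rad / 2 = -0.062.

```bash
python3 -m creep '[{"turn": -0.062,"aperture": 0.032},{"turn": -0.062,"aperture": 0.032},{"turn": -0.062,"aperture": 0.032},{"turn": -0.062,"aperture": 0.032},{"turn": -0.062,"aperture": 0.032},{"turn": -0.062,"aperture": 0.032},{"turn": -0.062,"aperture": 0.032},{"turn": -0.062,"aperture": 0.032},{"turn": -0.062,"aperture": 0.032},{"turn": -0.062,"aperture": 0.032}]'
python3 -m creep '[{"turn": -0.06,"aperture": 0.032},{"turn": -0.06,"aperture": 0.032},{"dx": -0.035,"aperture": 0.032},{"dx": -0.041,"aperture": 0.032},{"dx": -0.041,"dy": 0.002,"aperture": 0.032},{"dx": -0.041,"dy": 0.002,"aperture": 0.032},{"dx": -0.041,"dy": 0.002,"aperture": 0.032},{"dx": -0.041,"dy": 0.002,"aperture": 0.032},{"dx": -0.04,"dy": 0.002,"aperture": 0.032},{"aperture": 0.032}]'
python3 -m creep '[{"dz": 0.03,"aperture": 0.032},{"dz": 0.03,"aperture": 0.032},{"aperture": 0.032},{"aperture": 0.032}]'
python3 chk.py c14 wrist
```

```text
time_s: 20.92
position: [0.547, 0.2784, 0.2162]
ee_rot: [-0.0, 0.785, 0.62, -0.002]
wrist_force: [-0.6, 0.3, -0.5]
opening: 0.0318
grasp_force: 0.0
time_s: 21.75
position: [0.5564, -0.0136, 0.2155]
ee_rot: [0.001, 0.713, 0.702, -0.005]
wrist_force: [0.6, -1.1, -1.3]
opening: 0.0319
grasp_force: 0.0
time_s: 22.08
position: [0.5559, -0.0009, 0.1563]
ee_rot: [-0.002, 0.707, 0.707, -0.002]
wrist_force: [0.6, 0.3, 0.2]
opening: 0.0324
grasp_force: 0.0
tcp [ 0.5559 -0.0009  0.1563] yaw 1.5706 q [ 0.21  0.75 -0.49  1.84  0.53  0.69 -0.59]
wrist green 2561 ztop 0.1317 [559.5  -9.7] [59.5 17.8] 89.6
wrist blue 4987 ztop 0.1315 [ 6.018e+02 -6.000e-01] [34.7 75.8] 0.0
```

```bash
python3 -m creep '[{"dx": -0.003,"dy": 0.004,"aperture": 0.03},{"dz": 0.0175,"aperture": 0.03},{"dz": 0.0175,"aperture": 0.03},{"aperture": 0.03},{"aperture": 0.03},{"aperture": 0.01},{"aperture": 0.01},{"aperture": 0.01},{"aperture": 0.01},{"aperture": 0.01}]' 50
python3 -m creep '[{"dz": -0.0065,"aperture": 0.01},{"dz": -0.0065,"aperture": 0.01},{"aperture": 0.01},{"aperture": 0.01}]'
python3 chk.py c15 wrist
```

```text
time_s: 22.97
position: [0.5631, -0.0041, 0.1245]
ee_rot: [0.001, 0.708, 0.707, 0.001]
wrist_force: [0.8, -0.7, 5.8]
opening: 0.0173
grasp_force: 52.6
time_s: 23.3
position: [0.5619, -0.004, 0.1367]
ee_rot: [0.0, 0.708, 0.707, 0.0]
wrist_force: [-1.4, 0.2, -1.6]
opening: 0.0175
grasp_force: 51.8
tcp [ 0.5619 -0.004   0.1367] yaw 1.5697 q [ 0.2   0.78 -0.47  1.84  0.56  0.65 -0.61]
wrist green 4384 ztop 0.1438 [561.7  -4.1] [18.5 63.4] 1.2
wrist blue 5578 ztop 0.1316 [6.04e+02 5.00e-01] [74.  30.2] 89.2
```

```bash
python3 -m creep '[{"dy": -0.02,"aperture": 0.01},{"dy": -0.023,"aperture": 0.01},{"dx": 0.001,"dy": -0.023,"aperture": 0.01},{"dy": -0.023,"aperture": 0.01},{"dy": -0.023,"aperture": 0.01},{"aperture": 0.01},{"dx": 0.03,"aperture": 0.01},{"dx": 0.04,"aperture": 0.01},{"dx": 0.04,"aperture": 0.01},{"dx": 0.038,"aperture": 0.01}]'
python3 -m creep '[{"aperture": 0.01},{"aperture": 0.01},{"aperture": 0.01}]'; python3 chk.py c16 wrist
```

```text
time_s: 24.18
position: [0.4501, 0.1472, 0.1362]
ee_rot: [-0.0, 0.708, 0.707, 0.0]
wrist_force: [1.2, 0.4, -0.0]
opening: 0.0178
grasp_force: 51.8
time_s: 24.43
position: [0.4498, 0.1446, 0.136]
ee_rot: [0.0, 0.707, 0.707, -0.001]
wrist_force: [0.6, 0.0, -0.8]
opening: 0.0174
grasp_force: 51.8
tcp [0.4498 0.1446 0.136 ] yaw 1.5702 q [-0.18  0.69 -0.37  2.11  0.57  0.44 -0.99]
wrist amber 6389 ztop 0.1152 [541.8 270.1] [26.9 88.7] 79.3
wrist green 4568 ztop 0.1432 [449.8 144.4] [18.7 62.4] 0.7
```

```bash
python3 -m creep '[{"dx": 0.001,"dy": 0.021,"aperture": 0.01},{"dy": 0.025,"aperture": 0.01},{"dy": 0.025,"aperture": 0.01},{"dy": 0.025,"aperture": 0.01},{"dy": 0.025,"aperture": 0.01},{"aperture": 0.01},{"aperture": 0.01},{"dz": 0.006,"aperture": 0.01},{"dz": 0.006,"aperture": 0.01},{"aperture": 0.01}]'
python3 -m creep '[{"aperture": 0.01},{"aperture": 0.032},{"aperture": 0.032},{"aperture": 0.032},{"aperture": 0.032},{"dz": -0.02,"aperture": 0.032},{"dz": -0.03,"aperture": 0.032},{"dz": -0.03,"aperture": 0.032},{"aperture": 0.032}]'
python3 -m creep '[{"dx": -0.037,"dy": 0.01,"aperture": 0.034},{"dx": -0.037,"dy": 0.01,"aperture": 0.034},{"dx": -0.037,"dy": 0.01,"aperture": 0.034},{"dx": -0.037,"dy": 0.01,"aperture": 0.034},{"dz": 0.025,"aperture": 0.034},{"dz": 0.025,"aperture": 0.034},{"aperture": 0.034},{"aperture": 0.034}]'
python3 chk.py c17 top wrist
```

```text
time_s: 25.32
position: [0.5704, 0.1449, 0.1242]
ee_rot: [0.001, 0.707, 0.707, -0.001]
wrist_force: [0.7, -2.4, 3.2]
opening: 0.0176
grasp_force: 52.0
time_s: 26.07
position: [0.5739, 0.148, 0.2096]
ee_rot: [0.002, 0.707, 0.707, 0.005]
wrist_force: [0.8, -0.0, 0.3]
opening: 0.032
grasp_force: 0.0
time_s: 26.73
position: [0.6096, -0.0018, 0.1532]
ee_rot: [-0.001, 0.707, 0.707, -0.001]
wrist_force: [0.7, 1.6, 0.6]
opening: 0.0338
grasp_force: 0.0
tcp [ 0.6096 -0.0018  0.1532] yaw 1.5706 q [ 0.2   0.81 -0.49  1.68  0.5   0.78 -0.53]
top amber 718 ztop 0.1187 [546.5 283.5] [91.5 31.8] 5.1
top green 436 ztop 0.133 [571.3 141.6] [18.1 79.4] 0.1
top blue 119 ztop 0.1273 [610.   -7.5] [80.1 17.2] 89.8
wrist green 4460 ztop 0.1277 [570.6 120.7] [39.9 19.3] 89.8
wrist blue 2910 ztop 0.1317 [609.9  -8.8] [18.3 63.9] 0.2
```

Green is back within 1 mm of its starting place. Now blue.

```bash
python3 -m creep '[{"dx": -0.003,"dy": 0.001,"aperture": 0.034},{"dz": 0.016,"aperture": 0.034},{"dz": 0.016,"aperture": 0.034},{"aperture": 0.034},{"aperture": 0.034},{"aperture": 0.01},{"aperture": 0.01},{"aperture": 0.01},{"aperture": 0.01},{"aperture": 0.01}]' 50
python3 -m creep '[{"dz": -0.0065,"aperture": 0.01},{"dz": -0.0065,"aperture": 0.01},{"aperture": 0.01},{"dy": -0.02,"aperture": 0.01},{"dx": 0.001,"dy": -0.028,"aperture": 0.01},{"dx": 0.001,"dy": -0.028,"aperture": 0.01},{"dx": 0.001,"dy": -0.028,"aperture": 0.01},{"dy": -0.028,"aperture": 0.01},{"dy": -0.028,"aperture": 0.01},{"aperture": 0.01}]'
python3 -m creep '[{"dx": 0.03,"aperture": 0.01},{"dx": 0.04,"aperture": 0.01},{"dx": 0.04,"aperture": 0.01},{"dx": 0.037,"aperture": 0.01},{"aperture": 0.01},{"aperture": 0.01},{"aperture": 0.01}]'
python3 chk.py c18 wrist
```

```text
time_s: 27.67
position: [0.6128, -0.0047, 0.1238]
ee_rot: [0.001, 0.707, 0.707, 0.001]
wrist_force: [-1.7, 0.6, 6.1]
opening: 0.0176
grasp_force: 52.1
time_s: 28.5
position: [0.4442, -0.0031, 0.1353]
ee_rot: [-0.002, 0.707, 0.707, -0.004]
wrist_force: [-0.1, -1.2, -1.1]
opening: 0.0177
grasp_force: 51.2
time_s: 29.08
position: [0.4519, 0.1446, 0.1352]
ee_rot: [0.0, 0.707, 0.707, -0.001]
wrist_force: [1.3, -1.0, -1.3]
opening: 0.0175
grasp_force: 51.2
tcp [0.4519 0.1446 0.1352] yaw 1.5702 q [-0.19  0.7  -0.35  2.1   0.55  0.44 -0.97]
wrist amber 6317 ztop 0.115 [541.7 270.6] [26.2 88.4] 79.1
wrist green 12712 ztop 0.1311 [581.  146.1] [43.5 86.6] 0.9
wrist blue 5687 ztop 0.1429 [451.8 145.5] [18.9 70.4] 0.3
```

```bash
python3 -m creep '[{"dx": 0.0005,"dy": 0.02,"aperture": 0.01},{"dy": 0.025,"aperture": 0.01},{"dy": 0.0245,"aperture": 0.01},{"aperture": 0.01},{"aperture": 0.01},{"dz": 0.006,"aperture": 0.01},{"dz": 0.006,"aperture": 0.01},{"aperture": 0.01},{"aperture": 0.01}]'
python3 -m creep '[{"aperture": 0.032},{"aperture": 0.032},{"aperture": 0.032},{"aperture": 0.032},{"dz": -0.02,"aperture": 0.032},{"dz": -0.03,"aperture": 0.032},{"dz": -0.03,"aperture": 0.032},{"dz": -0.03,"aperture": 0.032},{"aperture": 0.032}]'
python3 -m creep '[{"dx": -0.04,"dy": -0.01,"aperture": 0.034},{"dx": -0.04,"dy": -0.01,"aperture": 0.034},{"dx": -0.04,"dy": -0.01,"aperture": 0.034},{"dx": -0.04,"dy": -0.01,"aperture": 0.034},{"aperture": 0.034},{"aperture": 0.034},{"aperture": 0.034},{"aperture": 0.034},{"aperture": 0.034},{"aperture": 0.034}]'
python3 chk.py c19 top wrist
```

```text
time_s: 29.88
position: [0.5205, 0.1445, 0.1237]
ee_rot: [0.001, 0.707, 0.707, -0.001]
wrist_force: [-0.8, -2.5, 9.0]
opening: 0.0176
grasp_force: 52.4
time_s: 30.63
position: [0.5242, 0.1474, 0.2383]
ee_rot: [0.002, 0.707, 0.707, 0.005]
wrist_force: [0.2, 1.5, -0.3]
opening: 0.032
grasp_force: 0.0
time_s: 31.47
position: [0.4816, -0.0129, 0.2333]
ee_rot: [-0.0, 0.707, 0.708, 0.0]
wrist_force: [-0.2, 0.1, 0.2]
opening: 0.034
grasp_force: 0.0
tcp [ 0.4816 -0.0129  0.2333] yaw 1.5724 q [ 0.28  0.55 -0.53  1.98  0.42  0.71 -0.51]
top amber 720 ztop 0.1187 [546.4 283.7] [91.4 32.8] 4.8
top green 436 ztop 0.1331 [571.3 140.8] [18.2 81.2] 0.2
top blue 487 ztop 0.1327 [520.9 140.7] [18.6 81.5] 0.2
wrist green 3690 ztop 0.1315 [570.  136.1] [20.  70.1] 0.1
wrist blue 2926 ztop 0.1317 [520.  134.3] [68.7 19.3] 89.8
```

View pics/c19_top.png

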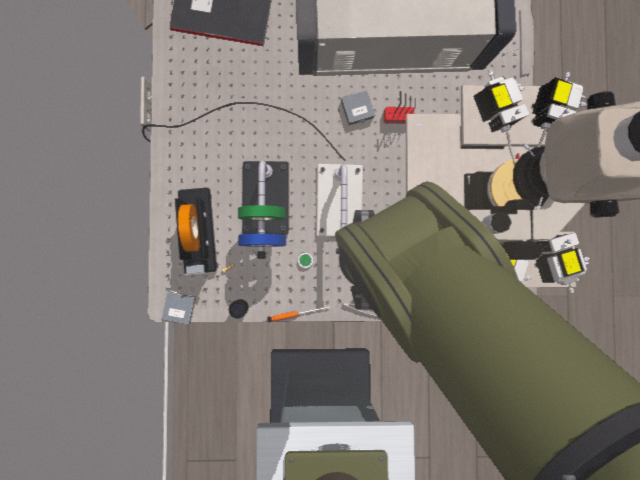

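Amber is in the dispenser at (190,228). Blue and green hang on the full arm at rows 240 and 212, and the loupe has not moved.

```bash
python3 -c "
from rig import ticket
print(ticket.close_job())"
```

```text
the job is handed in; nothing more can be done
None
```

The job is handed in after about 31 s: the amber roll sits on the dispenser's rollers and blue and green hang within about 1 mm of their starting places by the camera. The loupe is where it was, but the tube was hidden behind the arm in the last picture, and no verdict was returned.

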